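Lay the tall clock figure on its back against the painting-board stop

ROBOT

A 6-joint arm with a two-finger parallel gripper is mounted at the origin on the work surface. World frame = base frame: x ahead of the robot, y to its left, z up, the work surface at z = 0. Lengths are in m, angles in rad, forces in N, time in s.
With the tool pointing down it reaches from about 0.35 to 0.775 m from the base axis. Payload 5.5 kg.
Tool frame: the origin (TCP) lies at the very end of the fingers, on their centre line; the grasp point (between the pads) lies env.hold_point_z behind it (env.hold_point_z is the distance from the TCP to the grasp point, in m); z points along the fingers, y is the line along which they close (so a half turn about z gives the same grasp; the last joint's range is limited). The gripper opens to 85 mm and grips with 20 to 120 N. Pads are 22 mm wide; open, the fingers measure 114 mm over their backs; the gripper's body (76 mm by 85 mm) begins 54 mm behind the grasp point. The pads swing forward as they close: fully open they stand 13 mm farther back than shut.
Start: joints at [-1.36, 0.313, 0.046, 1.304, 0, 1.431], TCP at [0.198, -0.54, 0.192] pointing down, gripper open.
Joint ranges: [-2.76, 2.76], [-0.86, 1.69], [-1.03, 1.26], [-2.2, 2.34], [-1.47, 1.5], [-3.14, 3.14]. Speed limits (rad/s): [2.57, 2.57, 3.14, 3.14, 3.14, 3.14].

INTERFACE

Orientations are given as a unit quaternion [w, x, y, z].
In Python, from workcell import env gives the robot as it stands.
- The arm moves only by the tool carry_out, never from a script. Its argument "steps" is a list of rows, each a list of 3 entries, a list of its own where there are three numbers: the turn, a rotation vector about the tool's x, y, z in degrees, then the shift along the tool's x, y, z in cm, then the closure in counts, from 0 (fully open) to 255 (shut). A call has exactly 8 rows; each row is the pose to reach, as a shift and turn from the pose commanded when the call began, along the tool's axes at that moment; what a row does not reach only later rows make up. A row lasts 1/8 s, in which the tool goes at most 62.5 mm and 10.7 degrees, less where a joint would pass 70% of its speed; a pose out of reach is approached as far as the arm can. A call with a gripper value outside its range is refused whole. The fingers move at their own pace and stop on an object; "force" is the grip in N (left out, the last holds). Time passes only in rows, so rows that repeat a pose let the fingers close, or fill a call up. It gives the time, the measured TCP pose, the force, the opening and the grip force at its end, in the units of the state.
- env.get_state(): the state, without advancing time (a new reading comes with each control period).
- env.read_camera(name): name is "scene" or "top" or "wrist"; returns (picture, depth): 480x640x3 uint8, red, green, blue; 480x640 float32, m along the optical axis (not along the pixel's ray), 0 where there is no reading.
- env.get_calibration(name): a dict with "fx", "fy", "cx", "cy" (pixels), "D" ([k1, k2, p1, p2, k3] as OpenCV has them; the pictures are not rectified), "origin" and "orientation" of the camera in the world. Camera axes: x right, y up, looking along -z (the intrinsics and any distortion apply to the point x, -y, -z); pixel columns grow to the right and rows downward; lengths in m; the calibration is good to about 2 mm. A picture is of the moment at which its call begins: read the wrist's pose just before it. get_calibration takes no time and is no camera call; for the wrist camera it gives the pose at the moment of the call.
- env.hand_in(): hands the job in; it is judged then, once.
The state is a dict: "clock": time; "joint_pos": joint angles; "qvel": joint speeds; "tau": joint torques, N m; "tcp_pos": TCP position; "orientation": TCP orientation; "wrist_force": force on the tool from outside, world axes, zero at the start; "ft_torque": the same for the moment, N m; "finger_gap": finger opening in m; "grip_force": force on a finger pad.
Only numpy, scipy, OpenCV 4.12 (cv2) and the standard library are available. Lean on these libraries where they do the work, as an engineer would, in place of code of your own. Each camera call takes 0.05 s, during which the arm holds its last target. There are 200 camera calls.

TASK

The tall wooden clock figure stands on the painting board with its dial facing the wooden stop bar. Using only your fingers as pushers and supports, tip it over away from the stop and ease it down gently all the way onto its back, never letting it drop, then push it along the board until its underside sits square and flush against the stop, and move clear. Do not pinch, lift or carry it, and leave the two horses and the jar where they stand.

Things in the scene. Friction and masses are not known exactly. Their poses are not given: they have to be found in the camera images.
- board: Fixed wooden painting board on the table, slab 200 x 260 x 36 mm (x, y, z), stop bar along its +x edge. Origin at table level; slab spans x -90 to +110, y -130 to +130 mm, top at z = 36 mm. Bar: x 90 to 110, z 36 to 81 mm, full length in y. The -x edge is open: when the figure lies down its head overhangs this edge, with 36 mm free below it down to the table.
- stop (a point): Point on the stop bar's working face, level with the board's top face, near the figure's lane (board x = 90, y = 40 mm); axes as the board's: x points into the bar.
- clock: Loose tall red wooden clock figure, 210 mm high, 0.28 kg, 2 to 8 mm from the stop. Origin: centre of underside; z up through it, x out of the dial front (to the stop). Flat back at x = -25 mm. Foot 50 x 76 x 55 mm (x, y, z), waist 30 x 46 x 95, head 34 x 64 x 60 (z 150 to 210, x -25 to 9). Mass centre x -5, z 91 mm: past 12 degrees of lean it falls by itself unless supported.
- crown (a point): Centre of the figure's flat top face (figure x = -8, z = 210 mm), axes as the figure's. Lying on its back, the figure's x points up, its z along the board's -x.
- horse_a: Bystander: small red wooden horse, 86 mm long, 27 mm wide, 84 mm high, standing on the board beside the figure; origin under its centre, x towards its head. Leave alone.
- horse_b: Bystander: bigger red wooden horse, 113 mm long, 35 mm wide, 110 mm high, standing on the table behind the stop bar; origin under its centre, x towards its head. Leave alone.
- jar: Bystander: closed white paint jar, 48 mm diameter, 65 mm high, on the table behind the stop bar; origin at the centre of its underside. Leave alone.
Things that resemble listed ones, but are neither listed nor needed, are in the scene too. What is shaped like the clock but black or turquoise is not meant.

How it is judged:
By the outcome, as a careful person would: the job done as asked, in the order asked, and still so for the second after the job is handed in, with the robot touching nothing.
It also fails if it takes over 61 s, if anything falls off the work surface, if the arm or the gripper's body presses on something with over 40 N, if the wrist force passes 120 N, or if a joint passes its speed limit or range.

## Working session

There is one attempt and no reset: what is moved stays moved. The work goes in short steps, Python scripts to look and compute and a tool call to move; the robot and the scene stay as the last step left them, time stands still between calls to the robot, and variables do not carry over. Pictures are saved under pics/ and viewed, at most 10 in all, crops included, and the job is handed in when it is done.

Besides the shell and the picture viewer there is one more tool, called after "Request:" by a JSON object that holds its "fn" and its "kwargs", one argument or row to a line. carry_out: Moves the arm, as the interface text tells. Its arguments: {"type":"object","properties":{"steps":{"type":"array","items":{"type":"array"}},"force":{"type":"number"}},"required":["steps"]}

```bash
mkdir -p pics; ls; cat > h.py <<'E'
import numpy as np, cv2
from scipy.spatial.transform import Rotation as R
from workcell import env
def rot(q): return R.from_quat([q[1],q[2],q[3],q[0]])
def cloud(name):
    c0=env.get_calibration(name); im,d=env.read_camera(name); c=c0
    K=np.array([[c['fx'],0,c['cx']],[0,c['fy'],c['cy']],[0,0,1]])
    v,u=np.mgrid[:480,:640]
    p=cv2.undistortPoints(np.stack([u,v],-1).reshape(-1,1,2).astype(np.float64),K,np.array(c['D'])).reshape(480,640,2)
    P=np.stack([p[...,0]*d,-p[...,1]*d,-d],-1)
    W=rot(c['orientation']).apply(P.reshape(-1,3)).reshape(480,640,3)+np.array(c['origin'])
    W[d==0]=np.nan
    return im,d,W
def save(im,f): cv2.imwrite(f,im[...,::-1])
E
python3 - <<'E'
from h import *
print(env.get_state(), env.hold_point_z)
a,d,W=cloud('scene');b,d2,W2=cloud('top')
np.savez('s0.npz',a=a,W=W,b=b,W2=W2)
save(a,'pics/s0.png');save(b,'pics/t0.png')
for n in('scene','top'):print(env.get_calibration(n))
E
```

```text
pics
{'clock': 0.0, 'joint_pos': array([-1.35958115e+00,  3.14003907e-01,  4.49571548e-02,  1.30360078e+00,
       -3.79791147e-05,  1.43122276e+00]), 'qvel': array([ 6.89846378e-06, -2.48862822e-04,  4.50428183e-04,  9.84861029e-04,
       -4.14433269e-04,  3.13223775e-04]), 'tau': array([ 2.36393746e-03, -4.80626321e+01,  2.98532599e+01,  1.95713982e-02,
        1.48966856e-04, -4.84803984e-07]), 'tcp_pos': array([ 0.19745884, -0.53939687,  0.19059803]), 'orientation': array([-9.24326447e-04,  9.84657374e-01,  1.74496415e-01, -5.21260254e-05]), 'wrist_force': array([ 0.24462561, -0.06074486,  0.0406862 ]), 'ft_torque': array([-0.0074925 , -0.01020739, -0.05239535]), 'grip_force': 0.0, 'finger_gap': 0.08534446051464273} 0.0187
{'fx': 531.0894910878043, 'fy': 531.0894910878043, 'cx': 321.0871524996561, 'cy': 239.40254598277528, 'D': array([-0.09036674,  0.        ,  0.        ,  0.        ,  0.        ]), 'origin': array([1.03295415, 0.45833413, 0.76356214]), 'orientation': array([0.42790295, 0.16284559, 0.32280245, 0.8283592 ])}
{'fx': 510.8936358783336, 'fy': 510.8936358783336, 'cx': 322.9094212345344, 'cy': 235.89701525003565, 'D': array([-0.03287509,  0.        ,  0.        ,  0.        ,  0.        ]), 'origin': array([0.43828682, 0.13470742, 1.02209167]), 'orientation': array([-0.69749284, -0.05076177,  0.04563282,  0.71333346])}
```

View pics/s0.png

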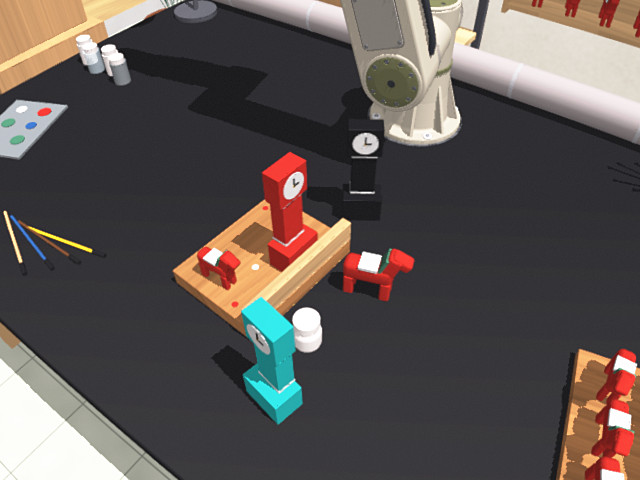

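View pics/t0.png

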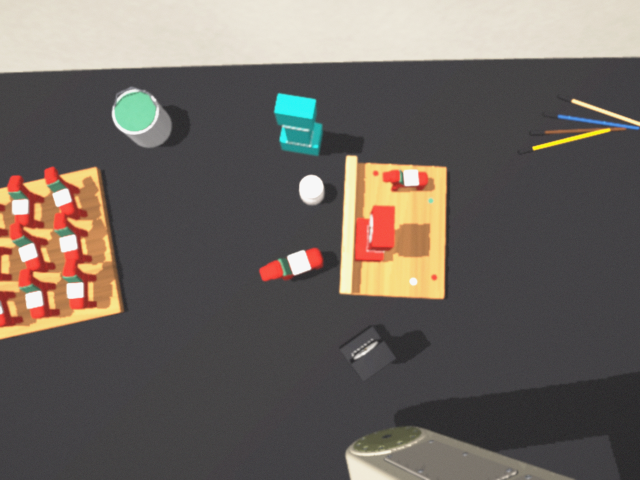

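The red clock stands mid-board (scene ~(290,215), top head ~(382,228), foot ~(368,248)). The bar is on the left of the board in the top view (~(348,225)), with the jar and horse_b behind it and horse_a at (408,178). The black clock at (367,352) and the turquoise one at (298,125) are decoys.

```bash
python3 - <<'E'
from h import *
z=np.load('s0.npz');b=z['b'];W=z['W2'];a=z['a'];W1=z['W']
def rect(m,W):
    p=W[m][:,:2]; c,s,an=cv2.minAreaRect((p*1000).astype(np.float32)); return len(p),np.round(c,1),np.round(s,1),round(an,2),np.round(np.nanmedian(W[m][:,2]),4)
v,u=np.mgrid[:480,:640]
roi=(u>335)&(u<455)&(v>150)&(v<303)
hsv=cv2.cvtColor(b,cv2.COLOR_RGB2HSV).astype(int)
red=((hsv[...,0]<5)|(hsv[...,0]>172))&(hsv[...,1]>170)&(hsv[...,2]>60)
Z=W[...,2]
slab=roi&(abs(Z-.036)<.006); bar=roi&(abs(Z-.081)<.006)&~red&(u<362)
op=lambda m:cv2.morphologyEx(m.astype(np.uint8),cv2.MORPH_OPEN,np.ones((3,3)))>0
print('slab',rect(op(slab),W));print('bar',rect(op(bar),W))
cl=roi&(v>200)&red
print('crown',rect(op(cl&(abs(Z-.246)<.006)),W)); print('foot',rect(op(cl&(abs(Z-.091)<.006)),W))
# color-based board corners via rays
h1=cv2.cvtColor(a,cv2.COLOR_RGB2HSV).astype(int)
red1=((h1[...,0]<5)|(h1[...,0]>172))&(h1[...,1]>170)&(h1[...,2]>60)
r1=(u>255)&(u<325)&(v>145)&(v<275)&red1
Z1=W1[...,2]
print('crown sc',rect(op(r1&(abs(Z1-.246)<.005)),W1)); print('foot sc',rect(op(r1&(abs(Z1-.091)<.005)),W1))
r2=(u>170)&(u<360)&(v>190)&(v<335)
print('bar sc',rect(op(r2&(abs(Z1-.081)<.005)&~red1),W1),'slab sc',rect(op(r2&(abs(Z1-.036)<.005)&~red1),W1))
# black & others extents
for n,mm in (('black',(u>335)&(u<400)&(v>322)&(v<382)&(Z>.03)),('horseA',roi&(v<195)&red&(Z>.05)),('jar',(u>295)&(u<328)&(v>170)&(v<208)&(Z>.03)),('horseB',(u>255)&(u<326)&(v>243)&(v<285)&(Z>.03))):
    print(n,rect(op(mm),W), W[op(mm)].max(0))
E
```

```text
slab (9251, array([584.6,  -8.6]), array([179.1, 260.4]), 85.74, np.float64(0.0368))
bar (1469, array([592.2,  92.5]), array([ 20. , 259.9]), 85.82, np.float64(0.0816))
crown (814, array([558.1,  47.2]), array([33.5, 61.4]), 86.25, np.float64(0.2466))
foot (491, array([558.8,  55.3]), array([49.4, 73.6]), 86.32, np.float64(0.0915))
crown sc (690, array([560.,  48.]), array([36.6, 64.9]), 88.32, np.float64(0.2456))
foot sc (572, array([560.6,  56.5]), array([51.8, 77.4]), 85.73, np.float64(0.0904))
bar sc (1290, array([579.8,  94.7]), array([ 22.2, 233.5]), 85.64, np.float64(0.0804)) slab sc (5749, array([577.6,   1.9]), array([315.5, 285.8]), 20.81, np.float64(0.0355))
black (1708, array([359. ,  70.4]), array([50.9, 76. ]), 33.59, np.float64(0.2083)) [0.399311   0.11327536 0.2149709 ]
horseA (290, array([668.3, -15.2]), array([21.9, 83. ]), 2.45, np.float64(0.1079)) [0.68075311 0.02636029 0.12591726]
jar (491, array([665.3, 161.7]), array([43.6, 43.4]), 85.89, np.float64(0.065)) [0.68770411 0.18388649 0.06968494]
horseB (1157, array([516., 200.]), array([ 36.1, 115.2]), 18.72, np.float64(0.0814)) [0.54676497 0.25524253 0.11666764]
```

Request:
{"fn": "carry_out", "kwargs": {
  "steps": [
    [[0, 0, 0], [0, 0, -6], 0],
    [[0, 0, -10], [0, 0, -12], 0],
    [[0, 0, -20], [3, -2.4, -17], 0],
    [[0, 0, -30], [7, -5.5, -19], 0],
    [[0, 0, -40], [11, -8.7, -19], 0],
    [[0, 0, -50], [15, -11.8, -19], 40],
    [[0, 0, -60], [19, -15, -19], 80],
    [[0, 0, -70], [23, -18.1, -19], 120]
  ]
}}

```text
clock: 1.1
tcp_pos: [0.3519, -0.2894, 0.3812]
orientation: [-0.0, 0.705, 0.71, 0.0]
wrist_force: [0.1, -1.6, -1.0]
finger_gap: 0.0456
grip_force: 0.0
```

Request:
{"fn": "carry_out", "kwargs": {
  "steps": [
    [[0, 0, -10], [4.5, 2.8, 0], 125],
    [[0, 0, -20], [9, 5.6, 0], 125],
    [[0, 0, -30], [13.5, 8.4, 0], 125],
    [[0, 0, -40], [18, 11.2, 0], 125],
    [[0, 0, -50], [22.5, 14, 0], 125],
    [[0, 0, -60], [27, 16.8, 0], 125],
    [[0, 0, -70], [31, 19.3, 0], 125],
    [[0, 0, -80], [33.7, 20.7, 0], 125]
  ]
}}

```text
clock: 2.1
tcp_pos: [0.5585, 0.0484, 0.3805]
orientation: [-0.001, 0.083, 0.997, -0.0]
wrist_force: [0.6, -0.2, -0.0]
finger_gap: 0.0433
grip_force: 0.0
```

```bash
cat > st.py <<'E'
from h import *
O=np.array([.5846,-.0086,0]);a=np.radians(85.78)
Bx=np.array([np.cos(a),np.sin(a),0]);By=np.array([-Bx[1],Bx[0],0]);B=np.stack([Bx,By,[0,0,1]])
s=env.get_state();M=rot(s['orientation']).as_matrix()
print('t',s['clock'],'board mm',np.round(B@(s['tcp_pos']-O)*1000,1),'gap',s['finger_gap'],'F board',np.round(B@s['wrist_force'],2))
print('tool axes in board\n',np.round(B@M,3)); print('q',np.round(s['joint_pos'],2))
E
python3 st.py
```

```text
t 2.1 board mm [ 54.9  30.2 380.5] gap 0.04333665907834846 F board [-0.19 -0.57 -0.02]
tool axes in board
 [[ 0.092  0.996  0.   ]
 [ 0.996 -0.092  0.001]
 [ 0.001 -0.    -1.   ]]
q [-0.06  0.32  0.53  1.77  0.    0.11]
```

Request:
{"fn": "carry_out", "kwargs": {
  "steps": [
    [[0, 0, -5.5], [0, 0, 2], 105],
    [[0, 0, -5.5], [0, 0, 5], 105],
    [[0, 0, -5.5], [0, 0, 8], 105],
    [[0, 0, -5.5], [0, 0, 10], 105],
    [[0, 0, -5.5], [0, 0, 11.3], 105],
    [[0, 0, -5.5], [0, 0, 11.3], 105],
    [[0, 0, -5.5], [0, 0, 11.3], 105],
    [[0, 0, -5.5], [0, 0, 11.3], 105]
  ]
}}

```text
clock: 3.1
tcp_pos: [0.5584, 0.0463, 0.2695]
orientation: [0.001, 0.038, 0.999, -0.0]
wrist_force: [0.6, -0.6, -0.4]
finger_gap: 0.0501
grip_force: 0.0
```

```bash
python3 st.py; python3 - <<'E'
from h import *
a,_,_=cloud('wrist');b,_,_=cloud('scene')
save(np.hstack([cv2.resize(a,(400,300)),b[60:360,150:550]]),'pics/w1.png')
E
```

```text
t 3.1 board mm [ 52.8  30.2 269.5] gap 0.0500668176667185 F board [-0.53 -0.67 -0.38]
tool axes in board
 [[ 0.003  1.    -0.   ]
 [ 1.    -0.003 -0.002]
 [-0.002 -0.    -1.   ]]
q [-0.06  0.28  0.18  1.48 -0.    0.02]
```

View pics/w1.png

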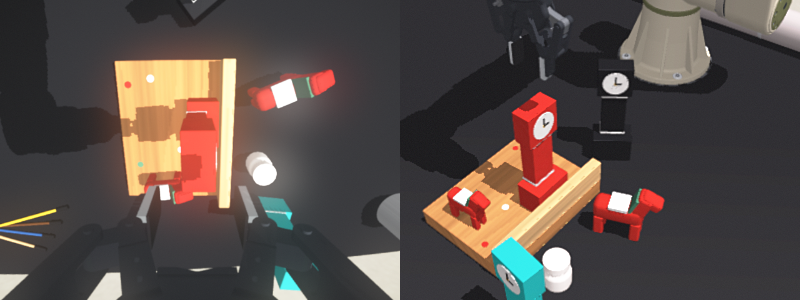

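The scene crop (right half) shows the gripper at about (530,50), apparently away from the clock. The wrist view (left half) shows the clock head at (198,190) between fingers at (150,205) and (240,205). These two disagree, so I'll check with depth.

```bash
python3 - <<'E'
from h import *
def proj(c,p):
    q=rot(c['orientation']).inv().apply(np.array(p)-c['origin']); q=q*[1,-1,-1]
    K=np.array([[c['fx'],0,c['cx']],[0,c['fy'],c['cy']],[0,0,1]])
    return cv2.projectPoints(q.reshape(1,1,3),np.zeros(3),np.zeros(3),K,np.array(c['D']))[0].ravel()
s=env.get_state();print(s['clock'],s['tcp_pos'])
im,d,W=cloud('scene')
c=env.get_calibration('scene')
print('tcp',proj(c,s['tcp_pos']),'crown',proj(c,[.559,.0476,.246]),c['origin'])
for (u,v) in [(665,0)]:pass
for (u,v) in [(265,110),(295,130),(270,85),(280,170),(210,160)]:print((u,v),im[v,u],d[v,u],np.round(W[v,u],3))
w,dw,WW=cloud('wrist')
hs=cv2.cvtColor(w,cv2.COLOR_RGB2HSV).astype(int)
red=((hs[...,0]<5)|(hs[...,0]>172))&(hs[...,1]>170)
m=red&(abs(WW[...,2]-.246)<.012)
print('wrist crown',m.sum(), WW[m].min(0),WW[m].max(0)); print(env.get_calibration('wrist'), proj(env.get_calibration('wrist'),[.559,.0476,.246]))
save(cv2.hconcat([im,w])[:, ::2][::1],'pics/x.png') if 0 else save(im,'pics/s2.png')
E
```

```text
3.2 [0.55820207 0.04629347 0.26919413]
tcp [283.07859843 152.87119899] crown [284.31297328 165.55236292] [1.03295415 0.45833413 0.76356214]
(265, 110) [37 37 39] 0.74716854 [0.56  0.02  0.336]
(295, 130) [47 48 51] 0.7261754 [0.567 0.078 0.329]
(270, 85) [42 44 47] 0.6981926 [0.567 0.04  0.386]
(280, 170) [255  62  54] 0.79721355 [0.57  0.048 0.246]
(210, 160) [31 29 32] 1.1960548 [ 0.417 -0.296  0.003]
wrist crown 5031 [0.5260563  0.02877011 0.23404919] [0.59144958 0.06640861 0.24801671]
{'fx': 371.521563357841, 'fy': 371.521563357841, 'cx': 315.2420802620425, 'cy': 237.37125968791145, 'D': array([-0.05841457,  0.        ,  0.        ,  0.        ,  0.        ]), 'origin': array([0.4742322 , 0.05290349, 0.45077443]), 'orientation': array([ 0.72386558, -0.11988355, -0.11099845,  0.67031776])} [317.28941269 261.51282555]
```

View pics/s2.png

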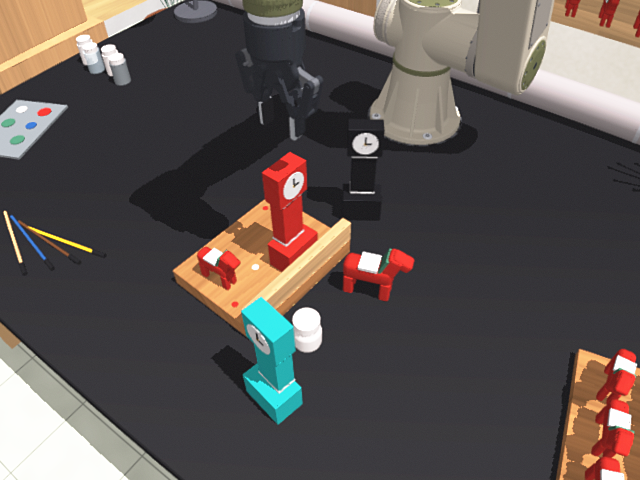

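The fingertips appear at about (265,122) and (297,137), whereas the TCP projects to (283,153). The real tips seem higher than the reported TCP, so I'll quantify that.

```bash
python3 - <<'E'
from h import *
for n in('scene','wrist','top'):
    im,d,W=cloud(n)
    m=(abs(W[...,0]-.558)<.05)&(abs(W[...,1]-.046)<.07)&(W[...,2]>.252)&(W[...,2]<.45)
    p=W[m]; print(n,m.sum())
    for lo in np.arange(.25,.43,.015):
        q=p[(p[:,2]>=lo)&(p[:,2]<lo+.015)]
        if len(q)>3: print(round(lo,3),len(q),np.round(q.min(0)*1000),np.round(q.max(0)*1000))
E
```

```text
scene 4624
0.31 186 [545.   6. 310.] [571.  86. 325.]
0.325 293 [544.   7. 325.] [573.  86. 340.]
0.34 238 [543.  -0. 340.] [575.  87. 355.]
0.355 526 [544. -14. 355.] [576. 106. 370.]
0.37 604 [545. -17. 370.] [578. 110. 385.]
0.385 671 [545. -20. 385.] [578. 112. 400.]
0.4 952 [548. -21. 400.] [580. 115. 415.]
0.415 528 [548. -15. 415.] [579. 112. 430.]
wrist 51512
0.31 1195 [543.   8. 310.] [570.  86. 325.]
0.325 2235 [543.   8. 325.] [570.  86. 340.]
0.34 2764 [541.  -1. 340.] [570.  95. 355.]
0.355 11906 [538. -13. 355.] [573. 107. 370.]
0.37 12854 [537. -15. 370.] [573. 110. 385.]
0.385 19671 [536. -18. 385.] [565. 114. 400.]
0.4 886 [535. -16. 400.] [542.  71. 403.]
top 789
0.31 9 [548.  73. 314.] [553.  83. 322.]
0.325 12 [548.  73. 328.] [554.  85. 339.]
0.355 127 [546.  78. 357.] [564. 104. 370.]
0.37 71 [542.  68. 370.] [554. 107. 385.]
0.385 41 [542.  71. 386.] [556. 110. 400.]
0.4 206 [548.  78. 401.] [574. 113. 415.]
0.415 252 [548.  80. 415.] [573. 112. 430.]
```

Request:
{"fn": "carry_out", "kwargs": {
  "steps": [
    [[0, 0, 0], [0, 0.12, 1.5], 105],
    [[0, 0, 0], [0, 0.12, 3], 105],
    [[0, 0, 0], [0, 0.12, 4.5], 105],
    [[0, 0, 0], [0, 0.12, 6], 105],
    [[0, 0, 0], [0, 0.12, 7.5], 105],
    [[0, 0, 0], [0, 0.12, 9], 105],
    [[0, 0, 0], [0, 0.12, 10.2], 105],
    [[0, 0, 0], [0, 0.12, 10.2], 105]
  ]
}}

```text
clock: 4.45
tcp_pos: [0.5571, 0.0476, 0.1653]
orientation: [-0.001, 0.038, 0.999, -0.0]
wrist_force: [-0.5, 1.0, 0.3]
finger_gap: 0.0504
grip_force: 0.0
```

```bash
python3 st.py; cat > view.py <<'E'
# clock pose in board frame from the scene camera: fit of lean using red points in the lane
from st import *
def clock(name='scene'):
    im,d,W=cloud(name)
    hs=cv2.cvtColor(im,cv2.COLOR_RGB2HSV).astype(int)
    red=((hs[...,0]<6)|(hs[...,0]>170))&(hs[...,1]>150)&(hs[...,2]>50)
    Q=(W-O)@B.T*1000
    m=red&(abs(Q[...,1]-30)<50)&(Q[...,0]>-220)&(Q[...,0]<95)&(Q[...,2]>38)
    return im,Q,m
if __name__=='__main__':
    import sys
    n=sys.argv[1]; im,Q,m=clock('scene'); p=Q[m]
    i=[p[:,0].argmin(),p[:,0].argmax(),p[:,2].argmax()]
    print('minx',np.round(p[i[0]]),'maxx',np.round(p[i[1]]),'maxz',np.round(p[i[2]]))
    g=np.isfinite(Q[...,2])&(abs(Q[...,1]-30)<48)&(Q[...,0]>-330)&(Q[...,0]<130)&(Q[...,2]>3)&(Q[...,2]<330)
    # side view: x right, z up, 1 px = 1 mm, x2 zoom
    side=np.full((340,470,3),255,np.uint8)
    q=Q[g]; side[(335-q[:,2]).astype(int),(q[:,0]+335).astype(int)]=im[g]
    cr=im[40:340,130:450]
    save(np.hstack([cv2.resize(side,(470,340)),cv2.resize(cr,(330,340))]),f'pics/{n}.png')
E
python3 view.py v1
```

```text
t 4.45 board mm [ 54.   31.5 165.3] gap 0.0504237938433704 F board [0.92 0.53 0.33]
tool axes in board
 [[ 0.003  1.    -0.   ]
 [ 1.    -0.003  0.002]
 [ 0.002 -0.    -1.   ]]
q [-0.06  0.29 -0.05  1.23 -0.    0.02]
t 4.45 board mm [ 54.   31.5 165.3] gap 0.0504237938433704 F board [0.92 0.53 0.33]
tool axes in board
 [[ 0.003  1.    -0.   ]
 [ 1.    -0.003  0.002]
 [ 0.002 -0.    -1.   ]]
q [-0.06  0.29 -0.05  1.23 -0.    0.02]
minx [ 2. 25. 38.] maxx [ 92.  26. 216.] maxz [ 81.  20. 285.]
```

View pics/v1.png

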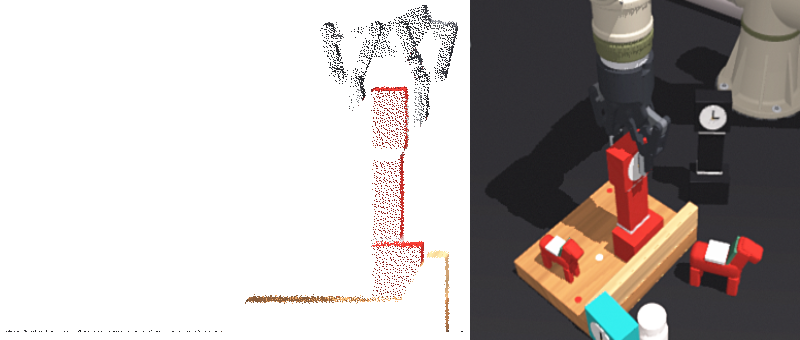

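Request:
{"fn": "carry_out", "kwargs": {
  "steps": [
    [[0, 0, 0], [0, 0, 0], 128],
    [[0, 0, 0], [0, 0, 0], 128],
    [[-2, 0, 0], [0, -0.45, -0.05], 128],
    [[-4, 0, 0], [0, -0.9, -0.09], 128],
    [[-6, 0, 0], [0, -1.36, -0.11], 128],
    [[-8, 0, 0], [0, -1.81, -0.11], 128],
    [[-8, 0, 0], [0, -1.81, -0.11], 128],
    [[-8, 0, 0], [0, -1.81, -0.11], 128]
  ]
}}

```text
clock: 5.5
tcp_pos: [0.5565, 0.0293, 0.1675]
orientation: [0.003, 0.039, 0.997, 0.07]
wrist_force: [0.2, 1.0, 0.0]
finger_gap: 0.0427
grip_force: 0.0
```

```bash
cat > side.py <<'E'
from st import *
im,d,W=cloud('scene'); Q=(W-O)@B.T*1000
hs=cv2.cvtColor(im,cv2.COLOR_RGB2HSV).astype(int)
red=((hs[...,0]<6)|(hs[...,0]>170))&(hs[...,1]>150)&(hs[...,2]>50)
lane=(abs(Q[...,1]-30)<48)&(Q[...,0]>-330)&(Q[...,0]<130)
m=red&lane&(Q[...,2]>60); 
m=cv2.morphologyEx(m.astype(np.uint8),cv2.MORPH_OPEN,np.ones((3,3)))>0
p=Q[m]
# -y side face of the clock: points with smallest y per part -> outline extremes
hull=cv2.convexHull(p[:,[0,2]].astype(np.float32))[:,0]
ap=cv2.approxPolyDP(hull.reshape(-1,1,2),3,True)[:,0]
print('red outline (x,z):',np.round(ap).astype(int).tolist())
c,s_,an=cv2.minAreaRect(p[:,[0,2]].astype(np.float32));print('rect',np.round(c),np.round(s_),round(an,1))
k=~red&lane&(im.max(2)<110)&(Q[...,2]>50)
g=Q[k];k2=[g[g[:,2]>60][:,[0,2]]]
b=g[np.argsort(g@np.array(B@M)[:,2])[-40:]] if len(g) else g
print('finger tip pts (x,z):',np.round(np.median(b,0)), 'lowest',np.round(g[g[:,2].argmin()]))
E
python3 side.py
```

```text
t 5.5 board mm [ 35.7  30.9 167.5] gap 0.04268414642520946 F board [ 1.04 -0.16  0.  ]
tool axes in board
 [[ 0.004  0.99   0.139]
 [ 1.    -0.004 -0.   ]
 [ 0.     0.139 -0.99 ]]
q [-0.18  0.28 -0.06  1.24  0.14 -0.1 ]
red outline (x,z): [[68, 60], [85, 72], [76, 265], [53, 271], [40, 269], [3, 235], [36, 63]]
rect [ 44. 165.] [ 74. 211.] 2.8
finger tip pts (x,z): [ 61.  27. 225.] lowest [ 52.  52. 150.]
```

```bash
sed -i 's/^red=.*/r_=im.astype(int); red=(r_[...,0]>70)\&(r_[...,0]>2.5*r_[...,1])\&(r_[...,0]>2.5*r_[...,2])/' side.py; python3 side.py | tail -3; python3 view.py v2 >/dev/null
```

```text
red outline (x,z): [[55, 60], [76, 62], [86, 73], [74, 263], [53, 272], [4, 235], [36, 64]]
rect [ 44. 165.] [ 72. 212.] 3.4
finger tip pts (x,z): [ 61.  28. 224.] lowest [ 50.  52. 184.]
```

View pics/v2.png

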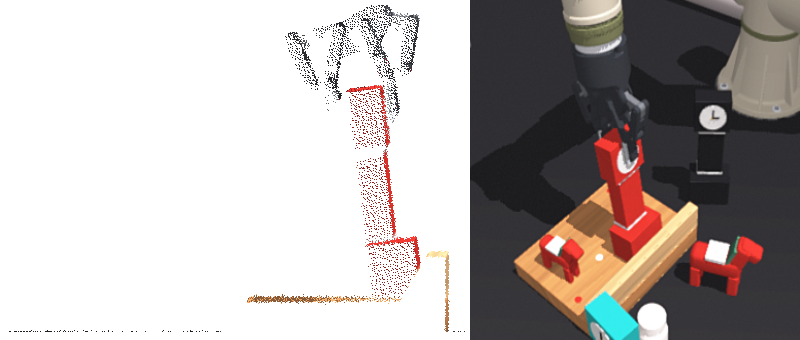

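The side view (left) shows the figure leaning about 7°: head top-back at (347,91), foot still at x≈37, front finger on the dial face, and the back finger about 6 mm behind. Continuing.

Request:
{"fn": "carry_out", "kwargs": {
  "steps": [
    [[-1.5, 0, 0], [0, -0.34, -0.04], 128],
    [[-3, 0, 0], [0, -0.68, -0.07], 128],
    [[-4.5, 0, 0], [0, -1.03, -0.09], 128],
    [[-6, 0, 0], [0, -1.37, -0.11], 128],
    [[-7.5, 0, 0], [0, -1.71, -0.11], 128],
    [[-9, 0, 0], [0, -2.05, -0.11], 128],
    [[-10.5, 0, 0], [0, -2.4, -0.09], 128],
    [[-12, 0, 0], [0, -2.74, -0.07], 128]
  ]
}}

```text
clock: 6.65
tcp_pos: [0.5544, 0.0021, 0.1644]
orientation: [0.007, 0.038, 0.984, 0.174]
wrist_force: [0.9, 0.2, -0.1]
finger_gap: 0.0423
grip_force: 0.1
```

```bash
python3 side.py; python3 -c "
import numpy as np
for P in((-17,130),):
  for t in (3,6,9,12,15,18,20,22,24):
    c,s=np.cos(np.radians(t)),np.sin(np.radians(t)); print(t,round(P[0]*(1-c)-P[1]*s,1),round(P[1]*(1-c)+P[0]*s,1))"
```

```text
t 6.65 board mm [  8.4  30.9 164.4] gap 0.04231377649785802 F board [ 0.26 -0.85 -0.15]
tool axes in board
 [[ 0.003  0.939  0.344]
 [ 1.    -0.003 -0.001]
 [-0.     0.344 -0.939]]
q [-0.35  0.32 -0.06  1.29  0.34 -0.29]
red outline (x,z): [[78, 60], [80, 72], [13, 276], [-38, 232], [-38, 227], [28, 62]]
rect [ 17. 159.] [ 64. 225.] 18.1
finger tip pts (x,z): [ 21.  29. 224.] lowest [-16.  -2. 176.]
3 -6.8 -0.7
6 -13.7 -1.1
9 -20.5 -1.1
12 -27.4 -0.7
15 -34.2 0.0
18 -41.0 1.1
20 -45.5 2.0
22 -49.9 3.1
24 -54.3 4.3
```

Request:
{"fn": "carry_out", "kwargs": {
  "steps": [
    [[-2.5, 0, 0], [0, -0.57, -0.06], 128],
    [[-5, 0, 0], [0, -1.14, -0.1], 128],
    [[-7.5, 0, 0], [0, -1.71, -0.11], 128],
    [[-10, 0, 0], [0, -2.28, -0.1], 128],
    [[-12.5, 0, 0], [0, -2.85, -0.06], 128],
    [[-15, 0, 0], [0, -3.42, 0], 128],
    [[-17.5, 0, 0], [0, -3.99, 0.09], 128],
    [[-20, 0, 0], [0, -4.55, 0.2], 128]
  ]
}}

```text
clock: 7.7
tcp_pos: [0.5514, -0.04, 0.1469]
orientation: [0.013, 0.036, 0.939, 0.342]
wrist_force: [0.7, -0.8, -0.8]
finger_gap: 0.0424
grip_force: 0.3
```

```bash
python3 side.py
```

```text
t 7.7 board mm [-33.8  30.8 146.9] gap 0.04243699734791717 F board [-0.74 -0.8  -0.82]
tool axes in board
 [[ 0.003  0.765  0.644]
 [ 1.    -0.002 -0.003]
 [-0.001  0.644 -0.765]]
q [-0.59  0.51  0.01  1.46  0.6  -0.63]
red outline (x,z): [[74, 69], [66, 86], [-54, 226], [-77, 217], [-93, 202], [-98, 190], [18, 61], [55, 60]]
rect [-12. 133.] [ 57. 210.] 40.6
finger tip pts (x,z): [-43.  27. 208.] lowest [-56.   5. 146.]
```

Request:
{"fn": "carry_out", "kwargs": {
  "steps": [
    [[-2.5, 0, 0], [0, -0.57, -0.06], 128],
    [[-5, 0, 0], [0, -1.14, -0.1], 128],
    [[-7.5, 0, 0], [0, -1.71, -0.11], 128],
    [[-10, 0, 0], [0, -2.28, -0.1], 128],
    [[-12.5, 0, 0], [0, -2.85, -0.06], 128],
    [[-15, 0, 0], [0, -3.42, 0], 128],
    [[-17.5, 0, 0], [0, -3.99, 0.09], 128],
    [[-20, 0, 0], [0, -4.55, 0.2], 128]
  ]
}}

```text
clock: 8.75
tcp_pos: [0.5489, -0.0734, 0.116]
orientation: [0.019, 0.033, 0.865, 0.5]
wrist_force: [0.2, -0.2, -0.5]
finger_gap: 0.0422
grip_force: 0.5
```

```bash
python3 side.py; python3 view.py v3 >/dev/null
```

```text
t 8.75 board mm [-67.2  30.9 116. ] gap 0.04218390874214046 F board [-0.14 -0.2  -0.54]
tool axes in board
 [[ 0.003  0.5    0.866]
 [ 1.    -0.001 -0.003]
 [-0.001  0.866 -0.5  ]]
q [-0.73  0.82  0.17  1.73  0.76 -1.  ]
red outline (x,z): [[63, 82], [-110, 181], [-133, 166], [-142, 138], [-88, 103], [-7, 62], [51, 62]]
rect [-42. 110.] [ 57. 212.] 60.5
finger tip pts (x,z): [-94.  28. 165.] lowest [45. 49. 50.]
```

View pics/v3.png

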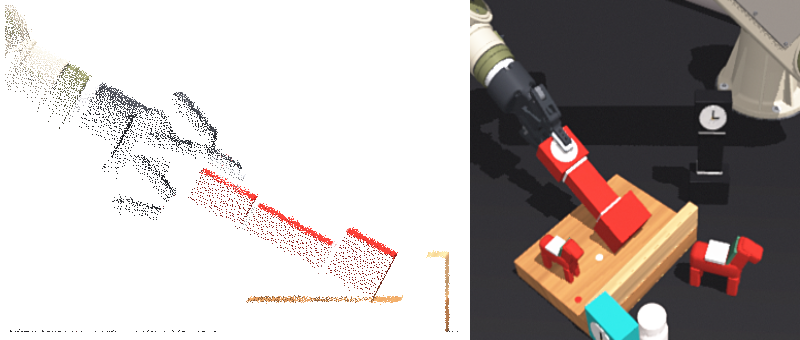

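Tipped ~61° and still lying on the back finger; the foot edge holds at x≈37 and nothing else is disturbed. Next I work out the final lowering, retracting the fingers and keeping clear of the table.

```bash
cat > plan.py <<'E'
import numpy as np
P=np.array([37.3,36]); OFF=40
def tcp(phi,T,o,gap,dx=0,dz=0):
    p,t=np.radians([phi,T]); E=P+210*np.array([-np.sin(p),np.cos(p)])
    z=np.array([np.sin(t),-np.cos(t)]);n=np.array([np.cos(t),np.sin(t)])
    return E+o*z+gap/2*n+OFF*z+[dx,dz]
def rows(k):  # k: list of (phi,T,o,gap)
    T0=np.radians(k[0][1]);z=np.array([np.sin(T0),-np.cos(T0)]);n=np.array([np.cos(T0),np.sin(T0)])
    c0=tcp(*k[0])
    for q in k[1:]:
        d=tcp(*q)-c0; print(q,'turn',round(k[0][1]-q[1],1),'y,z cm',np.round([d@n/10,d@z/10],2),'tcp',np.round(tcp(*q)))
L=lambda a,b,N:[tuple(np.round(np.array(a)+(np.array(b)-a)*i/N,2)) for i in range(N+1)]
k=L((61,60,38,42.5),(90,70,14,48),16)
rows(k[:9]);print();rows(k[8:])
E
python3 plan.py
```

```text
(np.float64(62.81), np.float64(60.62), np.float64(36.5), np.float64(42.84)) turn -0.6 y,z cm [-0.56 -0.15] tcp [-72. 113.]
(np.float64(64.62), np.float64(61.25), np.float64(35.0), np.float64(43.19)) turn -1.2 y,z cm [-1.13 -0.28] tcp [-76. 109.]
(np.float64(66.44), np.float64(61.88), np.float64(33.5), np.float64(43.53)) turn -1.9 y,z cm [-1.7 -0.4] tcp [-80. 104.]
(np.float64(68.25), np.float64(62.5), np.float64(32.0), np.float64(43.88)) turn -2.5 y,z cm [-2.27 -0.49] tcp [-84. 100.]
(np.float64(70.06), np.float64(63.12), np.float64(30.5), np.float64(44.22)) turn -3.1 y,z cm [-2.84 -0.56] tcp [-87.  95.]
(np.float64(71.88), np.float64(63.75), np.float64(29.0), np.float64(44.56)) turn -3.8 y,z cm [-3.41 -0.61] tcp [-91.  91.]
(np.float64(73.69), np.float64(64.38), np.float64(27.5), np.float64(44.91)) turn -4.4 y,z cm [-3.97 -0.65] tcp [-94.  86.]
(np.float64(75.5), np.float64(65.0), np.float64(26.0), np.float64(45.25)) turn -5.0 y,z cm [-4.54 -0.66] tcp [-97.  81.]

(np.float64(77.31), np.float64(65.62), np.float64(24.5), np.float64(45.59)) turn -0.6 y,z cm [-0.56 -0.04] tcp [-99.  76
[... 173 characters left out ...]
at64(21.5), np.float64(46.28)) turn -1.9 y,z cm [-1.69 -0.07] tcp [-104.   66.]
(np.float64(82.75), np.float64(67.5), np.float64(20.0), np.float64(46.62)) turn -2.5 y,z cm [-2.25 -0.06] tcp [-107.   61.]
(np.float64(84.56), np.float64(68.12), np.float64(18.5), np.float64(46.97)) turn -3.1 y,z cm [-2.8  -0.03] tcp [-109.   56.]
(np.float64(86.38), np.float64(68.75), np.float64(17.0), np.float64(47.31)) turn -3.8 y,z cm [-3.36  0.03] tcp [-111.   51.]
(np.float64(88.19), np.float64(69.38), np.float64(15.5), np.float64(47.66)) turn -4.4 y,z cm [-3.91  0.1 ] tcp [-112.   45.]
(np.float64(90.0), np.float64(70.0), np.float64(14.0), np.float64(48.0)) turn -5.0 y,z cm [-4.45  0.19] tcp [-114.   40.]
```

Request:
{"fn": "carry_out", "kwargs": {
  "steps": [
    [[-0.6, 0, 0], [0, -0.56, -0.15], 127],
    [[-1.2, 0, 0], [0, -1.13, -0.28], 126],
    [[-1.9, 0, 0], [0, -1.7, -0.4], 125],
    [[-2.5, 0, 0], [0, -2.27, -0.49], 124],
    [[-3.1, 0, 0], [0, -2.84, -0.56], 123],
    [[-3.8, 0, 0], [0, -3.41, -0.61], 122],
    [[-4.4, 0, 0], [0, -3.97, -0.65], 121],
    [[-5, 0, 0], [0, -4.54, -0.66], 120]
  ]
}}

```text
clock: 9.85
tcp_pos: [0.5464, -0.1016, 0.0798]
orientation: [0.021, 0.032, 0.843, 0.537]
wrist_force: [-0.2, 0.3, -0.9]
finger_gap: 0.0452
grip_force: 0.6
```

```bash
python3 side.py
```

```text
t 9.85 board mm [-95.6  31.2  79.8] gap 0.045165977153920164 F board [ 0.28  0.27 -0.93]
tool axes in board
 [[ 0.003  0.422  0.907]
 [ 1.    -0.001 -0.003]
 [ 0.     0.907 -0.422]]
q [-0.78  0.96  0.26  1.81  0.76 -1.11]
red outline (x,z): [[51, 86], [-134, 128], [-158, 121], [-187, 93], [-68, 62], [45, 60]]
rect [-68.  88.] [ 51. 235.] 78.5
finger tip pts (x,z): [-128.   29.  134.] lowest [-200.   20.   70.]
```

Request:
{"fn": "carry_out", "kwargs": {
  "steps": [
    [[-0.6, 0, 0], [0, -0.56, -0.04], 119],
    [[-1.2, 0, 0], [0, -1.12, -0.07], 118],
    [[-1.7, 0, 0], [0, -1.55, -0.07], 117],
    [[-2.2, 0, 0], [0, -1.97, -0.06], 116],
    [[-2.6, 0, 0], [0, -2.35, -0.05], 115],
    [[-3, 0, 0], [0, -2.7, -0.03], 115],
    [[-3.4, 0, 0], [0, -3, 0], 114],
    [[-3.7, 0, 0], [0, -3.3, 0.03], 114]
  ]
}}

```text
clock: 10.9
tcp_pos: [0.5454, -0.1151, 0.05]
orientation: [0.022, 0.032, 0.825, 0.564]
wrist_force: [0.0, 1.1, -1.7]
finger_gap: 0.0473
grip_force: 0.6
```

```bash
python3 side.py; python3 view.py v4 >/dev/null
```

```text
t 10.9 board mm [-109.1   31.2   50. ] gap 0.04727990604935567 F board [ 1.13  0.06 -1.67]
tool axes in board
 [[ 0.003  0.363  0.932]
 [ 1.    -0.001 -0.003]
 [-0.     0.932 -0.363]]
q [-0.81  1.07  0.32  1.87  0.77 -1.19]
red outline (x,z): [[42, 87], [-9, 92], [-168, 85], [-194, 60], [41, 61]]
rect [-76.  76.] [236.  32.] 0.1
finger tip pts (x,z): [-145.   29.  101.] lowest [-259.   25.   50.]
```

View pics/v4.png

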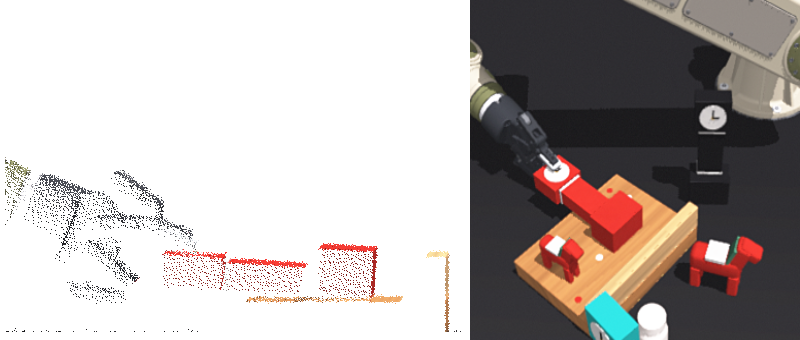

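Request:
{"fn": "carry_out", "kwargs": {
  "steps": [
    [[-0.3, 0, 0], [0, -0.3, 0.04], 114],
    [[-0.6, 0, 0], [0, -0.6, 0.08], 114],
    [[-1, 0, 0], [0, -0.9, 0.12], 114],
    [[-1.3, 0, 0], [0, -1.2, 0.16], 114],
    [[-1.3, 0, 0], [0, -1.5, 0.27], 112],
    [[-1.3, 0, 0], [0, -1.86, -0.66], 110],
    [[-1.3, 0, 0], [0, -2.2, -1.6], 110],
    [[-1.3, 0, 0], [0, -2.6, -2.5], 110]
  ]
}}

```text
clock: 12.0
tcp_pos: [0.5429, -0.1488, 0.0353]
orientation: [0.022, 0.031, 0.819, 0.573]
wrist_force: [0.1, 0.2, 0.9]
finger_gap: 0.0487
grip_force: 0.0
```

```bash
python3 side.py
```

```text
t 12.0 board mm [-142.9   31.3   35.3] gap 0.04865948853848345 F board [ 0.19 -0.11  0.89]
tool axes in board
 [[ 0.004  0.343  0.939]
 [ 1.    -0.001 -0.004]
 [-0.001  0.939 -0.343]]
q [-0.85  1.15  0.43  1.94  0.74 -1.23]
red outline (x,z): [[38, 89], [-14, 89], [-170, 72], [-174, 69], [-169, 61], [38, 60]]
rect [-67.  74.] [214.  29.] 0.4
finger tip pts (x,z): [-178.   29.   86.] lowest [-241.   24.   50.]
```

The figure is flat on its back (head top z≈70, foot top ≈88, underside at x≈38). Backing off now.

Request:
{"fn": "carry_out", "kwargs": {
  "steps": [
    [[0, 0, 0], [0, 0, -2], 110],
    [[0, 0, 0], [0, 0, -4], 110],
    [[0, 0, 0], [0, 0.5, -6], 120],
    [[0, 0, 0], [0, 3, -8], 140],
    [[0, 0, 0], [0, 6, -10], 160],
    [[0, 0, 0], [0, 9, -11], 165],
    [[0, 0, 0], [0, 11, -12], 165],
    [[0, 0, 0], [0, 13, -12.5], 165]
  ]
}}

```text
clock: 13.05
tcp_pos: [0.5372, -0.221, 0.2008]
orientation: [0.022, 0.032, 0.819, 0.573]
wrist_force: [-0.0, 0.4, 0.3]
finger_gap: 0.0301
grip_force: 0.0
```

```bash
cat > goto.py <<'E'
import sys
from st import *
# usage: x y z(board, mm) yaw of tool x in board deg (tool down)
x,y,z,yaw=map(float,sys.argv[1:])
w=np.radians(yaw); X=np.array([np.cos(w),np.sin(w),0]);Z=np.array([0,0,-1.]);T=B.T@np.stack([X,np.cross(Z,X),Z],1)
p=O+B.T@np.array([x,y,z])/1000
print('turn',np.round(np.degrees(R.from_matrix(M.T@T).as_rotvec()),1),'shift cm',np.round(M.T@(p-s['tcp_pos'])*100,2))
E
for a in 0 180; do python3 goto.py -235 30 120 $a|tail -1; done; python3 - <<'E'
from st import *
im,d,W=cloud('top');Q=(W-O)@B.T*1000
r=im.astype(int);red=(r[...,0]>70)&(r[...,0]>2.5*r[...,1])&(r[...,0]>2.5*r[...,2])
lane=red&(abs(Q[...,1]-30)<48)
for n,z0,a,b in(('foot',86,-30,60),('head',70,-190,-100)):
    m=lane&(abs(Q[...,2]-z0)<5)&(Q[...,0]>a)&(Q[...,0]<b)
    c=cv2.minAreaRect(Q[m][:,:2].astype(np.float32));print(n,m.sum(),np.round(c[0],1),np.round(c[1],1),round(c[2],2))
E
```

```text
turn [ 54.4 -54.2  77.4] shift cm [-0.17 -8.27  0.92]
turn [ 54.2  54.5 -77.8] shift cm [-0.17 -8.27  0.92]
t 13.05 board mm [-215.3   31.6  200.8] gap 0.030069684989590104 F board [0.41 0.08 0.31]
tool axes in board
 [[ 0.004  0.343  0.939]
 [ 1.    -0.001 -0.004]
 [-0.     0.94  -0.343]]
q [-0.92  1.1   0.75  2.33  0.68 -1.27]
foot 1183 [ 9.5 29.9] [54.8 74.2] 0.09
head 579 [-137.5   29.2] [65.1 74.8] 89.75
```

Request:
{"fn": "carry_out", "kwargs": {
  "steps": [
    [[5.1, 5.2, -7.4], [0, 0, 0], 165],
    [[10.2, 10.4, -14.8], [0, 0, 0], 165],
    [[15.3, 15.6, -22.2], [0, 0, 0], 165],
    [[20.4, 20.8, -29.6], [0, 0, 0], 165],
    [[25.5, 26, -37], [0, 0, 0], 165],
    [[30.6, 31.2, -44.4], [0, 0, 0], 165],
    [[35.7, 36.4, -51.8], [0, 0, 0], 165],
    [[40.8, 41.6, -59.2], [0, 0, 0], 165]
  ]
}}

```text
clock: 14.1
tcp_pos: [0.5376, -0.2202, 0.1997]
orientation: [0.005, -0.549, 0.821, 0.161]
wrist_force: [0.7, -0.2, -0.8]
finger_gap: 0.03
grip_force: 0.0
```

```bash
python3 goto.py -225 29.5 120 180
```

```text
t 14.1 board mm [-214.5   31.3  199.7] gap 0.030015450969090172 F board [-0.17 -0.71 -0.84]
tool axes in board
 [[-0.925  0.279  0.256]
 [ 0.331  0.925  0.187]
 [-0.184  0.258 -0.948]]
q [-0.6   0.6   0.46  1.72  0.13 -1.8 ]
turn [ 13.2  13.1 -18.1] shift cm [ 2.38 -2.52  7.26]
```

Request:
{"fn": "carry_out", "kwargs": {
  "steps": [
    [[4.4, 4.4, -6], [0, 0, 0], 165],
    [[8.8, 8.8, -12], [0.5, -0.5, 1.5], 165],
    [[13.2, 13.1, -18.1], [1, -1, 3], 165],
    [[13.2, 13.1, -18.1], [1.6, -1.7, 5], 165],
    [[13.2, 13.1, -18.1], [2.38, -2.52, 7.26], 165],
    [[13.2, 13.1, -18.1], [2.38, -2.52, 7.26], 165],
    [[13.2, 13.1, -18.1], [2.38, -2.52, 7.26], 165],
    [[13.2, 13.1, -18.1], [2.38, -2.52, 7.26], 165]
  ]
}}

```text
clock: 15.1
tcp_pos: [0.5388, -0.2312, 0.1213]
orientation: [0.0, -0.679, 0.734, 0.001]
wrist_force: [0.9, -0.4, -0.5]
finger_gap: 0.03
grip_force: 0.0
```

```bash
python3 goto.py -200 29.5 6 180; cat > tips.py <<'E'
from st import *
for n in('scene','top'):
    im,d,W=cloud(n);Q=(W-O)@B.T*1000;t=B@(s['tcp_pos']-O)*1000
    m=(abs(Q[...,0]-t[0])<40)&(abs(Q[...,1]-t[1])<60)&(Q[...,2]>t[2]+20)&(Q[...,2]<t[2]+80)&(Q[...,2]>20)&(im.max(2)<120)
    q=Q[m]; lo=q[:,2].min(); q=q[q[:,2]<lo+25]; print(n,'tip z',round(lo,1),np.round(q.min(0)),np.round(q.max(0)))
E
python3 tips.py|tail -2
```

```text
t 15.1 board mm [-225.4   29.3  121.3] gap 0.030034614289051277 F board [-0.33 -0.88 -0.46]
tool axes in board
 [[-1.     0.004  0.001]
 [ 0.004  1.     0.001]
 [-0.001  0.001 -1.   ]]
q [-0.54  0.36 -0.05  1.15  0.   -2.04]
turn [ 0.1  0.1 -0.3] shift cm [-2.52  0.02 11.53]
scene tip z 159.8 [-237.   -1.  160.] [-213.   58.  185.]
top tip z 160.1 [-237.    2.  160.] [-214.   59.  185.]
```

Request:
{"fn": "carry_out", "kwargs": {
  "steps": [
    [[0, 0, 0], [0, 0, 3], 165],
    [[0, 0, 0], [0, 0, 6], 165],
    [[0, 0, 0], [0, 0, 9], 165],
    [[0, 0, 0], [0, 0, 11.3], 165],
    [[0, 0, 0], [-1, 0, 11.3], 165],
    [[0, 0, 0], [-2, 0, 11.3], 165],
    [[0, 0, 0], [-3, 0, 11.3], 165],
    [[0, 0, 0], [-3.4, 0, 11.3], 165]
  ]
}}

```text
clock: 16.2
tcp_pos: [0.5412, -0.1959, 0.0083]
orientation: [0.0, -0.679, 0.734, 0.001]
wrist_force: [-0.0, -0.6, 0.0]
finger_gap: 0.0303
grip_force: 0.0
```

```bash
python3 tips.py; python3 side.py|tail -3
```

```text
t 16.2 board mm [-190.    29.5    8.3] gap 0.030331009146438284 F board [-0.58 -0.04  0.03]
tool axes in board
 [[-1.     0.003  0.002]
 [ 0.003  1.     0.001]
 [-0.001  0.001 -1.   ]]
q [-0.49  0.43 -0.25  0.89  0.   -1.98]
scene tip z 35.6 [-204.   -4.   36.] [-151.   47.   61.]
top tip z 49.5 [-196.    1.   49.] [-180.   59.   74.]
red outline (x,z): [[40, 86], [-12, 89], [-164, 74], [-174, 68], [-173, 62], [37, 60]]
rect [-67.  75.] [ 29. 214.] 90.0
finger tip pts (x,z): [-190.   44.   60.] lowest [-198.   45.   51.]
```

Request:
{"fn": "carry_out", "kwargs": {
  "steps": [
    [[0, 0, 0], [-0.4, 0, 0], 165],
    [[0, 0, 0], [-0.8, 0, 0], 165],
    [[0, 0, 0], [-1.3, 0, 0], 165],
    [[0, 0, 0], [-1.9, 0, 0], 165],
    [[0, 0, 0], [-2.5, 0, 0], 165],
    [[0, 0, 0], [-3.1, 0, 0], 165],
    [[0, 0, 0], [-3.8, 0, 0], 165],
    [[0, 0, 0], [-4.5, 0, 0], 165]
  ]
}}

```text
clock: 17.35
tcp_pos: [0.5439, -0.1512, 0.0073]
orientation: [-0.0, -0.679, 0.734, 0.002]
wrist_force: [0.4, -1.3, -0.8]
finger_gap: 0.0301
grip_force: 0.6
```

Request:
{"fn": "carry_out", "kwargs": {
  "steps": [
    [[0, 0, 0], [-0.4, 0, 0], 165],
    [[0, 0, 0], [-0.7, 0, 0], 165],
    [[0, 0, 0], [-1, 0, 0], 165],
    [[0, 0, 0], [-1.2, 0, 0], 165],
    [[0, 0, 0], [-1.3, 0, 0], 165],
    [[0, 0, 0], [-1.3, 0, 0], 165],
    [[0, 0, 0], [-1.3, 0, 0], 165],
    [[0, 0, 0], [-1.3, 0, 0], 165]
  ]
}}

```text
clock: 18.35
tcp_pos: [0.545, -0.1387, 0.0075]
orientation: [-0.0, -0.679, 0.734, 0.002]
wrist_force: [-0.3, -0.3, -0.3]
finger_gap: 0.0302
grip_force: 0.0
```

```bash
cat > lay.py <<'E'
from st import *
im,d,W=cloud('top');Q=(W-O)@B.T*1000
r=im.astype(int);red=(r[...,0]>70)&(r[...,0]>2.5*r[...,1])&(r[...,0]>2.5*r[...,2])
m=red&(abs(Q[...,1]-30)<48)&(abs(Q[...,2]-86)<5)&(Q[...,0]>-30)
c=cv2.minAreaRect(Q[m][:,:2].astype(np.float32));print('foot',np.round(c[0],1),np.round(c[1],1),round(c[2],2),Q[m][:,0].max())
n=(abs(Q[...,1]-30)<48)&(abs(Q[...,2]-81)<4)&(Q[...,0]>80)&~red;print('bar x',np.percentile(Q[n][:,0],[2,98]))
f=Q[m]
for lo in range(-5,70,15):
    k=f[(f[:,1]>lo)&(f[:,1]<lo+15)]; print(lo,round(np.percentile(k[:,0],98),1),end=' ')
E
python3 lay.py
```

```text
t 18.35 board mm [-132.7   29.9    7.5] gap 0.0301998940165522 F board [-0.31  0.25 -0.32]
tool axes in board
 [[-1.     0.004  0.002]
 [ 0.004  1.     0.003]
 [-0.002  0.003 -1.   ]]
q [-0.39  0.41 -0.28  0.88  0.   -1.89]
foot [382.2  26.7] [ 74.6 699.7] 89.6 732.0317670034303
bar x [ 92.55438263 738.57359014]
-5 632.0 10 719.1 25 713.3 40 197.6 55 699.1
```

Request:
{"fn": "carry_out", "kwargs": {
  "steps": [
    [[0, 0, 0], [-0.05, 0, 0], 165],
    [[0, 0, 0], [-0.1, 0, 0], 165],
    [[0, 0, 0], [-0.15, 0, 0], 165],
    [[0, 0, 0], [-0.2, 0, 0], 165],
    [[0, 0, 0], [-0.25, 0, 0], 165],
    [[0, 0, 0], [-0.3, 0, 0], 165],
    [[0, 0, 0], [-0.3, 0, 0], 165],
    [[0, 0, 0], [-0.3, 0, 0], 165]
  ]
}}

```text
clock: 19.4
tcp_pos: [0.5453, -0.1358, 0.0075]
orientation: [-0.0, -0.679, 0.734, 0.002]
wrist_force: [-0.4, -1.3, 0.7]
finger_gap: 0.03
grip_force: 0.7
```

```bash
sed -i 's/(Q\[...,0\]>-30)/(Q[...,0]>-30)\&(Q[...,0]<100)/;s/(Q\[...,0\]>80)/(Q[...,0]>80)\&(Q[...,0]<125)/' lay.py; python3 lay.py
```

```text
t 19.4 board mm [-129.7   29.8    7.5] gap 0.029995758573501022 F board [-1.28  0.32  0.69]
tool axes in board
 [[-1.     0.004  0.002]
 [ 0.004  1.     0.003]
 [-0.002  0.003 -1.   ]]
q [-0.39  0.41 -0.28  0.88  0.   -1.88]
foot [62.6 28.8] [74.9 52.7] 89.92 89.01831150141354
bar x [ 90.41138841 111.04941528]
-5 88.5 10 88.0 25 87.5 40 88.7 55 88.1
```

Request:
{"fn": "carry_out", "kwargs": {
  "steps": [
    [[0, 0, 0], [-0.05, 0, 0], 165],
    [[0, 0, 0], [-0.1, 0, 0], 165],
    [[0, 0, 0], [-0.15, 0, 0], 165],
    [[0, 0, 0], [-0.2, 0, 0], 165],
    [[0, 0, 0], [-0.2, 0, 0], 165],
    [[0, 0, 0], [-0.2, 0, 0], 165],
    [[0, 0, 0], [-0.2, 0, 0], 165],
    [[0, 0, 0], [-0.2, 0, 0], 165]
  ]
}}

```text
clock: 20.45
tcp_pos: [0.5456, -0.1352, 0.0075]
orientation: [-0.001, -0.679, 0.734, 0.001]
wrist_force: [0.2, -5.6, -0.6]
finger_gap: 0.03
grip_force: 3.2
```

```bash
python3 lay.py
```

```text
t 20.45 board mm [-129.1   29.5    7.5] gap 0.029975955262446754 F board [-5.52 -0.61 -0.63]
tool axes in board
 [[-1.     0.005 -0.   ]
 [ 0.005  1.     0.002]
 [ 0.     0.002 -1.   ]]
q [-0.39  0.41 -0.28  0.88 -0.   -1.88]
foot [62.8 29. ] [52.5 75. ] 0.23 89.195307172636
bar x [ 91.22164942 111.11293267]
-5 88.7 10 88.1 25 87.5 40 88.6 55 88.1
```

Request:
{"fn": "carry_out", "kwargs": {
  "steps": [
    [[0, 0, 0], [-0.1, 0, 0], 165],
    [[0, 0, 0], [-0.2, 0, 0], 165],
    [[0, 0, 0], [-0.2, 0, 0], 165],
    [[0, 0, 0], [0.2, 0, 0], 165],
    [[0, 0, 0], [1, 0, 0], 165],
    [[0, 0, 0], [3, 0, 0], 165],
    [[0, 0, 0], [6, 0, -1], 165],
    [[0, 0, 0], [10, 0, -5], 165]
  ]
}}

```text
clock: 21.5
tcp_pos: [0.5353, -0.2334, 0.0552]
orientation: [-0.001, -0.679, 0.734, 0.005]
wrist_force: [0.3, -0.1, 0.1]
finger_gap: 0.0298
grip_force: 0.0
```

Request:
{"fn": "carry_out", "kwargs": {
  "steps": [
    [[0, 0, 0], [1, 0, -4], 165],
    [[0, 0, 0], [3, 0, -8], 165],
    [[0, 0, 0], [5, 0, -12], 165],
    [[0, 0, 0], [7, 0, -15], 165],
    [[0, 0, 0], [8, 0, -17], 165],
    [[0, 0, 0], [8, 0, -17], 165],
    [[0, 0, 0], [8, 0, -17], 165],
    [[0, 0, 0], [8, 0, -17], 165]
  ]
}}

```text
clock: 22.5
tcp_pos: [0.5313, -0.313, 0.2256]
orientation: [-0.0, -0.679, 0.734, 0.003]
wrist_force: [1.5, 1.3, -1.4]
finger_gap: 0.0299
grip_force: 0.0
```

```bash
python3 lay.py; python3 - <<'E'
from h import *
a,_,_=cloud('scene');b,_,_=cloud('top')
save(np.hstack([a[120:400,130:450],b[80:360,240:560]]),'pics/end.png')
E
```

```text
t 22.5 board mm [-307.5   30.8  225.6] gap 0.02988440036106022 F board [ 1.37 -1.36 -1.45]
tool axes in board
 [[-1.     0.004  0.004]
 [ 0.004  1.     0.005]
 [-0.004  0.005 -1.   ]]
q [-0.66  0.4   0.25  1.43  0.   -2.16]
foot [62.5 28.8] [74.7 52.3] 89.96 88.6953630274525
bar x [ 90.96656053 111.11016263]
-5 87.1 10 88.1 25 87.4 40 87.0 55 88.1
```

View pics/end.png

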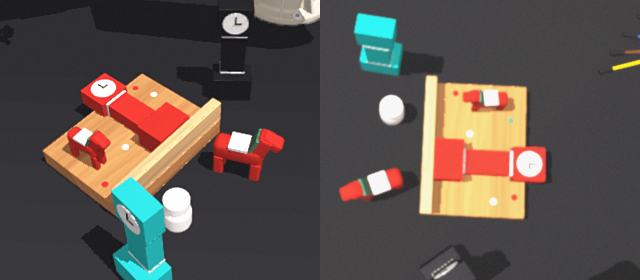

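The clock lies on its back with its underside against the stop (foot edge at ~(437,158) in the right half). The horses and jar are where they were and the gripper is clear.

```bash
python3 -c "
from workcell import env
print(env.hand_in())"
```

```text
the job is handed in; nothing more can be done
None
```

I tipped the clock figure over, eased it onto its back and pushed it square against the stop (contact felt at about 5.5 N), with the horses and jar left where they stood, and handed the job in at about 22.6 s; no verdict was shown.

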